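# Put up the three-tier praline stand

### The job

The praline stand lies in pieces on the counter: put it up on its walnut foot, one piece after another, the large tray first, then the middle tray, then the small tray, and the wooden finial last. Seat every piece fully down and level on the one below, set it down gently rather than letting it drop, and leave the bell, the chocolate cup and the chocolate log where they are.

Things in the scene. Friction and masses are not known exactly. Their poses are not given: they have to be found in the camera images.
- stand_foot: foot of the stand, fixed: round dark walnut disc 140 mm wide, 14 mm thick, with a brass post whose flat shoulder (48 mm wide) is 50 mm above the counter; on it a tapered spigot 18 mm tall, 24 mm thick at its base, 12 mm at its tip. Origin: centre of the underside, z up. The large tray's origin ends 50 mm above this one
- tray_large: large tray, some 0.34 kg: white round plate 170 mm wide, 6 mm thick, rim 10 mm high; in its middle an upright brass column 36 mm thick (grip it there), shoulder 75 mm above the underside, on it a tapered spigot 16 mm tall, 19 to 9 mm thick. Socket in the underside 28 mm wide, 22 mm deep (fits the foot's spigot). Origin: centre of the underside, z up. The middle tray ends 75 mm above it
- tray_middle: middle tray, some 0.24 kg: white round plate 132 mm wide, 6 mm thick, rim 10 mm high; brass column 32 mm thick (grip it there), shoulder 70 mm above the underside, on it a tapered spigot 14 mm tall, 14 to 7 mm thick. Socket in the underside 23 mm wide, 20 mm deep (fits the large tray's spigot). Origin: centre of the underside, z up. The small tray ends 70 mm above it
- tray_small: small tray, some 0.15 kg: white round plate 96 mm wide, 6 mm thick, rim 10 mm high; brass column 27 mm thick (grip it there), shoulder 50 mm above the underside, on it a tapered spigot 12 mm tall, 10 to 5 mm thick. Socket in the underside 18 mm wide, 18 mm deep (fits the middle tray's spigot). Origin: centre of the underside, z up. The finial ends 50 mm above it
- finial: finial, some 0.08 kg: small upright round knob, dark wood above a brass collar, 34 mm thick, 58 mm tall, straight-sided up to 44 mm, domed above. Socket in the underside 14 mm wide, 16 mm deep (fits the small tray's spigot). Origin: centre of the underside, z up
- service_bell: bystander, to be left alone: steel counter bell, 80 mm across, 60 mm tall, behind the pieces. Origin: centre of the underside. Left of it stands a fixed display block with pralines, 170 mm tall, right of it a fixed glass case, 478 mm tall; both lie farther than 0.57 m from the base axis, so draw in before swinging sideways
- choc_cup: bystander, to be left alone: fluted chocolate cup with cream filling, 37 mm across, 28 mm tall. Origin: centre of the underside
- choc_log: bystander, to be left alone: single moulded chocolate log lying flat, 42 mm long (along its y), 19 mm wide, 16 mm tall. Origin: centre of the underside

How it is judged (in metres and radians):
On the way, in this order (a step that is already met when the one before it is completed fails the run):
1. the large tray is seated upright on the foot, and has been let go (horizontal distance between tray_large and stand_foot below 0.006 m and z of tray_large in the frame of stand_foot between 0.046 and 0.054 m and angle between tray_large's own z axis and vertical below 0.06 rad and contact force between the fingers and tray_large below 0.05 N), for 0.2 s.
2. the middle tray is seated upright on the large tray, all below it still in place, and has been let go (horizontal distance between tray_large and stand_foot below 0.006 m and z of tray_large in the frame of stand_foot between 0.046 and 0.054 m and angle between each of tray_large, tray_middle's own z axis and vertical below 0.06 rad and horizontal distance between tray_middle and tray_large below 0.006 m and z of tray_middle in the frame of tray_large between 0.071 and 0.079 m and contact force between the fingers and tray_middle below 0.05 N), for 0.2 s.
3. the small tray is seated upright on the middle tray, all below it still in place, and has been let go (horizontal distance between tray_large and stand_foot below 0.006 m and z of tray_large in the frame of stand_foot between 0.046 and 0.054 m and angle between each of tray_large, tray_middle, tray_small's own z axis and vertical below 0.06 rad and horizontal distance between tray_middle and tray_large below 0.006 m and z of tray_middle in the frame of tray_large between 0.071 and 0.079 m and horizontal distance between tray_small and tray_middle below 0.006 m and z of tray_small in the frame of tray_middle between 0.066 and 0.074 m and contact force between the fingers and tray_small below 0.05 N), for 0.2 s.
4. the finial is seated upright on the small tray, all below it still in place, and has been let go (horizontal distance between tray_large and stand_foot below 0.006 m and z of tray_large in the frame of stand_foot between 0.046 and 0.054 m and angle between each of tray_large, tray_middle, tray_small, finial's own z axis and vertical below 0.06 rad and horizontal distance between tray_middle and tray_large below 0.006 m and z of tray_middle in the frame of tray_large between 0.071 and 0.079 m and horizontal distance between tray_small and tray_middle below 0.006 m and z of tray_small in the frame of tray_middle between 0.066 and 0.074 m and horizontal distance between finial and tray_small below 0.006 m and z of finial in the frame of tray_small between 0.046 and 0.054 m and contact force between the fingers and finial below 0.05 N), for 0.2 s.
At the end, for the whole second after the job is handed in: Large tray on the foot, middle tray on the large, small tray on the middle, finial on the small tray: each within 6 mm sideways and 4 mm in height of its seat on the piece below, upright to 0.06 rad, at rest and let go (all of step 4 and linear speed of each of tray_large, tray_middle, tray_small, finial below 0.02 m/s and angular speed of each of tray_large, tray_middle, tray_small, finial below 0.3 rad/s and contact force between the fingers and tray_large below 0.05 N and contact force between the fingers and tray_middle below 0.05 N and contact force between the fingers and tray_small below 0.05 N); the robot touches nothing.
It fails at once if a tray or the finial is dropped (moves faster than 0.6 m/s with no finger on it: a fall of some 2 cm) ((contact force between the fingers and tray_large below 0.05 N and linear speed of tray_large above 0.6 m/s) or (contact force between the fingers and tray_middle below 0.05 N and linear speed of tray_middle above 0.6 m/s) or (contact force between the fingers and tray_small below 0.05 N and linear speed of tray_small above 0.6 m/s) or (contact force between the fingers and finial below 0.05 N and linear speed of finial above 0.6 m/s)).
It fails at once if the bell, the chocolate cup or the chocolate log is shifted by more than 15 mm (distance of any of service_bell, choc_cup, choc_log from where it was at the start of the episode above 0.015 m).
It also fails if it takes over 144 s, if anything falls off the work surface, if the arm or the gripper's body presses on something with over 40 N, if the wrist force passes 120 N, or if a joint passes its speed limit or range.

### The arm

A 6-joint arm with a two-finger parallel gripper is mounted at the origin on a cart in front of the work surface, level with it; the furniture and walls round the work are solid. World frame = base frame: x ahead of the robot, y to its left, z up, the work surface at z = 0. Lengths are in m, angles in degrees, forces in N, time in s.
With the tool pointing down it reaches from about 0.325 to 0.85 m from the base axis. Payload 15.5 kg.
Tool frame: the origin (TCP) lies on the centre line of the jaws, within the pads' length; the fingertips stand ahead of it and the grasp point (between the pads) is the TCP (r.finger_overhang is the z of the fingertips in the tool frame, in m); z points along the fingers, y is the line along which they close (so a half turn about z gives the same grasp; the last joint's range is limited). The gripper opens to 91 mm and grips with 3 to 60 N. Pads are 32 mm wide; open, the fingers measure 118 mm over their backs; the gripper's body (76 mm by 178 mm) begins 60 mm behind the grasp point.
Start: joints at [-69.414, 28.281, 77.091, -0, 74.628, -5.472], TCP at [0.275, -0.561, 0.233] pointing down, gripper open.
Joint ranges: [-166.48, 166.48], [-47.26, 123.95], [12.59, 153.08], [-70.14, 250.14], [6.76, 159.57], [-176.63, 176.63]. Speed limits (degrees/s): [108.29, 108.29, 147.25, 172.46, 172.46, 172.46].

### API

Orientations are given as [roll, pitch, yaw] about the fixed x, y, z axes, in that order (R = Rz(yaw) Ry(pitch) Rx(roll)).
In Python, from cell import r, eyes, sign_off gives the robot as it stands.
- The arm moves only by the shell command python3 -m creep 'ROWS' [FORCE]. ROWS is a JSON object of lists of equal length, an entry for each row: "turn": the turn, a rotation vector about the tool's x, y, z in degrees, a list of three; "xyz": the shift along the tool's x, y, z in m, a list of three; "hand": the finger opening in m, from 0 to 0.0912. A call has 1 to 20 rows; each row shifts and turns the commanded pose from where the row before left it, along the tool's axes as they then stand; what a row does not reach is not made up. A row lasts 1/8 s, in which the tool goes at most 62.5 mm and 10.7 degrees, less where a joint would pass 70% of its speed; a pose out of reach is approached as far as the arm can. A call with a gripper value outside its range is refused whole. The fingers move at their own pace and stop on an object; FORCE is the grip in N (left out, the last holds). Time passes only in rows, so rows that do not move let the fingers close. It gives the time, the measured TCP pose, the force, the opening and the grip force at its end, in the units of the state.
- r.observe(): the state, without advancing time (a new reading comes with each control period).
- eyes.capture(name): name is "side" or "top" or "wrist"; returns the picture (384x512x3 uint8, red, green, blue); there is no depth.
- eyes.calibration(name): a dict with "intrinsics" (3x3 intrinsics, pixels), "D" ([k1, k2, p1, p2, k3] as OpenCV has them; the pictures are not rectified), "T" (4x4, takes a point from camera to world coordinates). Camera axes: x right, y down, z forward; pixel columns grow to the right and rows downward; lengths in m; the calibration is good to about 2 mm. A picture is of the moment at which its call begins: read the wrist's pose just before it. calibration takes no time and is no camera call; for the wrist camera it gives the pose at the moment of the call.
- sign_off(): hands the job in; it is judged then, once.
The state is a dict: "t": time; "joints": joint angles; "joint_velocities": joint speeds; "tau": joint torques, N m; "position": TCP position; "orientation": TCP orientation; "contact_force": force on the tool from outside, world axes, zero at the start; "moment": the same for the moment, N m; "opening": finger opening in m; "finger_force": force on a finger pad.
Only numpy, scipy, OpenCV 4.12 (cv2) and the standard library are available. Lean on these libraries where they do the work, as an engineer would, in place of code of your own. Each camera call takes 0.05 s, during which the arm holds its last target. There are 200 camera calls.

## Working session

There is one attempt and no reset: what is moved stays moved. The work goes in short steps, Python scripts to look and compute and a shell command to move; the robot and the scene stay as the last step left them, time stands still between calls to the robot, and variables do not carry over. Pictures are saved under pics/ and viewed, at most 14 in all, crops included, and the job is handed in when it is done.

```bash
ls; mkdir -p pics; python3 - <<'E'
from cell import r, eyes
import cv2
s=r.observe();print(s, r.finger_overhang)
for n in("top","side"):
    im=eyes.capture(n);cv2.imwrite(f"pics/{n}0.png",im[:,:,::-1])
    c=eyes.calibration(n);print(n,c)
E
```

```text
pics
{'t': 0.0, 'joints': array([-6.94122216e+01,  2.83149403e+01,  7.71288969e+01, -1.04291652e-03,
        7.46297196e+01, -5.47335427e+00]), 'joint_velocities': array([ 0.02996965,  0.06338368,  0.0206124 , -0.0474775 ,  0.02739319,
        0.09605671]), 'tau': array([-8.76584454e-04, -8.78823280e+01, -3.81849718e+01,  7.08555942e-02,
        5.33420511e-02, -2.41660473e-04]), 'position': array([ 0.27442805, -0.56110322,  0.23232722]), 'orientation': array([-1.79926683e+02, -6.01537147e-03,  2.60614059e+01]), 'contact_force': array([0.129694  , 0.15749315, 0.55171776]), 'moment': array([ 0.02395449, -0.03706743, -0.01874461]), 'finger_force': 0.0, 'opening': 0.09122759110321561} 0.019
top {'intrinsics': array([[389.91875662,   0.        , 254.06607156],
       [  0.        , 389.91875662, 185.37005056],
       [  0.        ,   0.        ,   1.        ]]), 'D': array([-0.04649352,  0.        ,  0.        ,  0.        ,  0.        ]), 'T': array([[ 0.02323676, -0.99831406,  0.05318926,  0.45320817],
       [-0.99971597, -0.02292179,  0.00652422, -0.01691733],
       [-0.00529403, -0.05332576, -0.99856314,  1.39623837],
       [ 0.        ,  0.        ,  0.        ,  1.        ]])}
side {'intrinsics': array([[359.04210502,   0.        , 257.57974039],
       [  0.        , 359.04210502, 188.68456946],
       [  0.        ,   0.        ,   1.        ]]), 'D': array([0.03073801, 0.        , 0.        , 0.        , 0.        ]), 'T': array([[-0.96753714, -0.10079532,  0.23175888,  0.28465694],
       [-0.25226514,  0.44069845, -0.86147964,  0.95377149],
       [-0.01530266, -0.89197824, -0.45181926,  0.54254629],
       [ 0.        ,  0.        ,  0.        ,  1.        ]])}
```

View pics/top0.png

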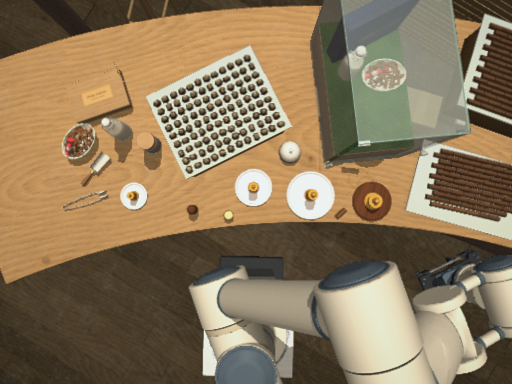

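View pics/side0.png

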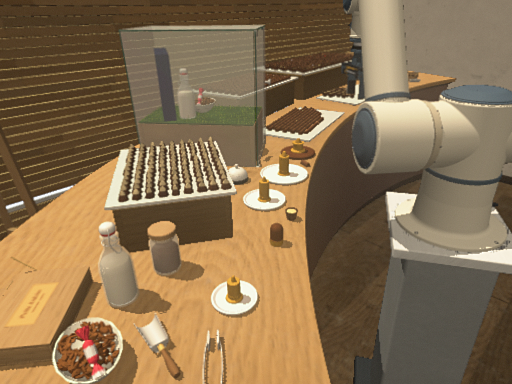

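The top view shows the large tray at (311,195), the middle tray at (254,188), the small tray at (133,196) and the finial at (192,210). The foot is at (372,201), the cup at (228,215), the log at (341,213) and the bell at (290,152). The side view confirms that everything is upright.

```bash
cat > h.py <<'E'
import numpy as np, cv2
from cell import r, eyes
def ray(n,uv,z,c=None):
    c=c or eyes.calibration(n)
    p=cv2.undistortPoints(np.array([[uv]],float),c["intrinsics"],c["D"])[0,0]
    d=c["T"][:3,:3]@[p[0],p[1],1];o=c["T"][:3,3]
    return o+d*(z-o[2])/d[2]
def proj(n,P,c=None):
    c=c or eyes.calibration(n);Ti=np.linalg.inv(c["T"])
    return cv2.projectPoints(np.atleast_2d(np.array(P,float)),cv2.Rodrigues(Ti[:3,:3])[0],Ti[:3,3],c["intrinsics"],c["D"])[0][:,0]
def blob(mask,seed,n,z,rad):
    y0,x0=seed[1],seed[0];m=np.zeros_like(mask);m[y0-rad:y0+rad,x0-rad:x0+rad]=mask[y0-rad:y0+rad,x0-rad:x0+rad]
    cs,_=cv2.findContours(m,cv2.RETR_EXTERNAL,cv2.CHAIN_APPROX_NONE)
    c=max(cs,key=cv2.contourArea);h=cv2.convexHull(c)
    P=np.array([ray(n,p,z) for p in h[:,0].astype(float)])
    (cx,cy),R=cv2.minEnclosingCircle(P[:,:2].astype(np.float32))
    A=np.c_[2*P[:,:2],np.ones(len(P))];s=np.linalg.lstsq(A,(P[:,:2]**2).sum(1),rcond=None)[0]
    return s[:2].round(4),round(2*np.sqrt(s[2]+s[0]**2+s[1]**2),4)
E
python3 - <<'E'
from h import *
for n,seeds in (("top",dict(large=(311,195,28,.01),middle=(254,188,24,.01),small=(133,196,18,.01),foot=(372,201,26,.014),cup=(228,215,9,.028),fin=(192,210,10,.044))),("side",dict(large=(284,174,28,.01),middle=(264,200,24,.01),small=(234,297,28,.01),foot=(297,153,20,.014)))):
    im=cv2.imread(f"pics/{n}0.png");hsv=cv2.cvtColor(im,cv2.COLOR_BGR2HSV)
    white=((hsv[...,1]<60)&(hsv[...,2]>130)).astype(np.uint8)
    dark=(hsv[...,2]<115).astype(np.uint8)
    for k,(u,v,R,z) in seeds.items():
        try:print(n,k,blob(dark if k in("foot","fin") else white,(u,v),n,z,R))
        except Exception as e:print(n,k,e)
t=cv2.imread("pics/top0.png")[140:230,110:400];s=cv2.imread("pics/side0.png")[130:330,200:330]
cv2.imwrite("pics/c.png",np.vstack([cv2.resize(t,(780,242),interpolation=2)]));cv2.imwrite("pics/d.png",cv2.resize(s,(390,600),interpolation=2))
E
```

```text
top large (array([ 0.498 , -0.2076]), np.float64(0.1705))
top middle (array([ 0.5208, -0.004 ]), np.float64(0.1324))
top small (array([0.4807, 0.4229]), np.float64(0.0967))
top foot (array([ 0.4802, -0.4252]), np.float64(0.1375))
top cup max() iterable argument is empty
top fin (array([0.4353, 0.2046]), np.float64(0.0361))
side large (array([ 0.499 , -0.2042]), np.float64(0.1719))
side middle (array([ 0.5219, -0.0018]), np.float64(0.1335))
side small (array([0.4822, 0.4236]), np.float64(0.0957))
side foot (array([ 0.473 , -0.3944]), np.float64(0.1263))
```

View pics/c.png

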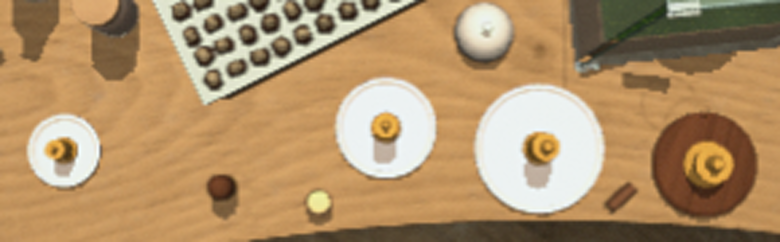

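```bash
python3 - <<'E'
from h import *
for uv in [(327,163),(468,133),(362,143),(420,150)]:
    print(uv,[ray("top",uv,z)[:2].round(3).tolist() for z in(0,.15,.478)])
for uv in [(189,178),(290,125),(148,98)]: print("block",ray("top",uv,.17).round(3))
print("bell",ray("top",(290,152),.04).round(3),"log",ray("top",(341,213),.016).round(3),"cup",ray("top",(228,215),.028).round(3))
im=cv2.imread("pics/top0.png");cv2.imwrite("pics/e.png",cv2.resize(im[90:230,300:480],(720,560),interpolation=2))
E
```

```text
(327, 163) [[0.614, -0.268], [0.597, -0.241], [0.559, -0.182]]
(468, 133) [[0.737, -0.786], [0.707, -0.703], [0.64, -0.522]]
(362, 143) [[0.69, -0.394], [0.665, -0.354], [0.609, -0.265]]
(420, 150) [[0.67, -0.607], [0.647, -0.543], [0.596, -0.405]]
block [0.537 0.197 0.17 ]
block [ 0.713 -0.119  0.17 ]
block [0.792 0.338 0.17 ]
bell [ 0.645 -0.131  0.04 ] log [ 0.436 -0.318  0.016] cup [0.42  0.081 0.028]
```

View pics/e.png

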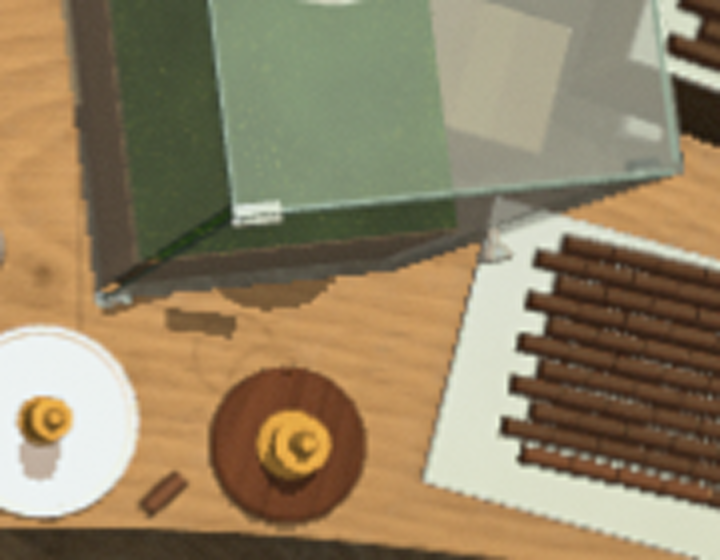

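```bash
python3 -m creep '{"turn":[[0,0,8.7],[0,0,8.7],[0,0,8.66],[0,0,0],[0,0,0],[0,0,0],[0,0,0],[0,0,0],[0,0,0]],"xyz":[[0,0,-0.033],[0,0,-0.033],[0,0,-0.033],[0.025,-0.027,0],[0.025,-0.027,0],[0.025,-0.027,0],[0.025,-0.027,0],[0.025,-0.027,0],[0,0,0]],"hand":[0.091,0.091,0.091,0.091,0.091,0.091,0.091,0.091,0.091]}' 20; python3 - <<'E'
from h import *
print(r.observe()["position"],r.observe()["orientation"]);c=eyes.calibration("wrist");im=eyes.capture("wrist");cv2.imwrite("pics/w1.png",im[:,:,::-1])
print(c); print(proj("wrist",[[.48,-.425,.014],[.498,-.2076,.01]],c))
E
```

```text
t: 1.23
position: [0.4008, -0.4247, 0.3317]
orientation: [-180.0, 0.0, 0.1]
contact_force: [-0.9, -0.3, -0.4]
opening: 0.0909
finger_force: 0.0
[ 0.40080869 -0.42472201  0.33174167] [-1.79955998e+02  2.94855421e-03  1.48821256e-01]
{'intrinsics': array([[272.31714236,   0.        , 250.88676635],
       [  0.        , 272.31714236, 188.6990136 ],
       [  0.        ,   0.        ,   1.        ]]), 'D': array([-0.04510603,  0.        ,  0.        ,  0.        ,  0.        ]), 'T': array([[ 0.00208077, -0.96800809, -0.25091035,  0.47210593],
       [-0.99999657, -0.00241258,  0.00101484, -0.4238797 ],
       [-0.00158771,  0.25090738, -0.9680098 ,  0.48280689],
       [ 0.        ,  0.        ,  0.        ,  1.        ]])}
[[252.01654713 113.46290811]
 [122.83265797 102.9916964 ]]
```

View pics/w1.png

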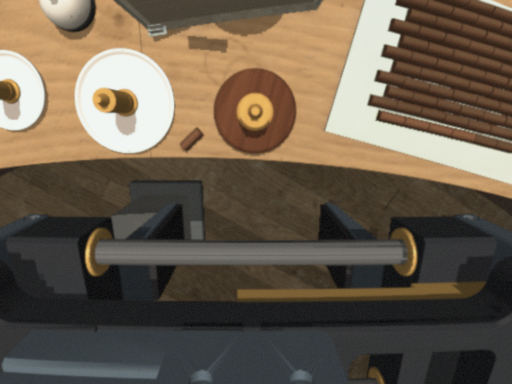

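The wrist view shows the foot at (255,110) and the large tray at (125,100), close to where the top-camera estimate puts them. I'll fit both.

```bash
cat >> h.py <<'E'
def fit(fn,c,seeds):
    im=cv2.imread(fn);hsv=cv2.cvtColor(im,cv2.COLOR_BGR2HSV)
    white=((hsv[...,1]<60)&(hsv[...,2]>130)).astype(np.uint8)
    dark=((hsv[...,2]<130)&(hsv[...,1]>120)).astype(np.uint8)
    import h; old=h.ray; h.ray=lambda n,uv,z,c0=None:old(n,uv,z,c)
    for k,(u,v,R,z,col) in seeds.items(): print(k,blob(white if col=="w" else dark,(u,v),"wrist",z,R))
    h.ray=old
E
python3 - <<'E'
from h import *
import h
h.fit("pics/w1.png",eyes.calibration("wrist"),dict(foot=(255,110,46,.014,"d"),large=(125,102,56,.01,"w")))
c=eyes.calibration("wrist");print(ray("wrist",(255,112),.06,c))
E
```

```text
foot (array([ 0.4805, -0.4305]), np.float64(0.1375))
large (array([ 0.4984, -0.2107]), np.float64(0.1708))
[ 0.48046526 -0.43062472  0.06      ]
```

```bash
python3 -m creep '{"turn":[[0,0,0],[0,0,0],[0,0,0],[0,0,0],[0,0,0],[0,0,0],[0,0,0]],"xyz":[[0.003,-0.036,0],[0.003,-0.036,0],[0.003,-0.036,0],[0.003,-0.036,0],[0.003,-0.036,0],[0.003,-0.04,0],[0,0,0]],"hand":[0.091,0.091,0.091,0.091,0.091,0.091,0.091]}'; python3 - <<'E'
from h import *
import h
print(r.observe()["position"]);c=eyes.calibration("wrist");im=eyes.capture("wrist");cv2.imwrite("pics/w2.png",im[:,:,::-1])
a=proj("wrist",[[.4984,-.2107,.01],[.4805,-.4305,.014],[.521,-.004,.01]],c).round().astype(int);print(a)
h.fit("pics/w2.png",c,dict(large=(*a[0],60,.01,"w"),foot=(*a[1],46,.014,"d"),mid=(*a[2],50,.01,"w")))
E
```

```text
t: 2.15
position: [0.4172, -0.2053, 0.332]
orientation: [-180.0, 0.0, 0.1]
contact_force: [0.6, -0.9, 0.1]
opening: 0.0911
finger_force: 0.0
[ 0.41717188 -0.20528458  0.33200058]
[[255 112]
 [384 124]
 [132  99]]
large (array([ 0.4993, -0.2084]), np.float64(0.1706))
foot (array([ 0.4819, -0.4247]), np.float64(0.1394))
mid (array([ 0.522 , -0.0054]), np.float64(0.1328))
```

```bash
python3 -m creep '{"turn":[[0,0,-0.1],[0,0,0],[0,0,0],[0,0,0],[0,0,0],[0,0,0],[0,0,0],[0,0,0],[0,0,0],[0,0,0],[0,0,0],[0,0,0],[0,0,0],[0,0,0]],"xyz":[[0.027,0.001,0],[0.027,0.001,0],[0.027,0.001,0],[0,0,0.04],[0,0,0.04],[0,0,0.04],[0,0,0.04],[0,0,0.035],[0,0,0.03],[0,0,0.025],[0,0,0.02],[0,0,0.012],[0,0,0.005],[0,0,0]],"hand":[0.091,0.091,0.091,0.091,0.091,0.091,0.091,0.091,0.091,0.091,0.091,0.091,0.091,0.091]}' 30; python3 -m creep '{"turn":[[0,0,0],[0,0,0],[0,0,0],[0,0,0],[0,0,0],[0,0,0],[0,0,0],[0,0,0]],"xyz":[[0,0,0],[0,0,0],[0,0,0],[0,0,0],[0,0,0],[0,0,0],[0,0,0],[0,0,0]],"hand":[0.07,0.06,0.05,0.045,0.04,0.03,0.03,0.03]}' 30
```

```text
t: 3.95
position: [0.4987, -0.2098, 0.045]
orientation: [180.0, -0.0, 0.1]
contact_force: [-0.4, 0.8, -0.1]
opening: 0.0909
finger_force: 0.0
t: 4.95
position: [0.4986, -0.2094, 0.0449]
orientation: [-180.0, 0.0, 0.1]
contact_force: [-0.4, 0.3, 0.2]
opening: 0.0354
finger_force: 30.0
```

```bash
python3 -m creep '{"turn":[[0,0,0],[0,0,0],[0,0,0],[0,0,0],[0,0,0],[0,0,0],[0,0,0],[0,0,0],[0,0,0],[0,0,0],[0,0,0],[0,0,0],[0,0,0],[0,0,0],[0,0,0],[0,0,0],[0,0,0],[0,0,0]],"xyz":[[0,0,-0.005],[0,0,-0.01],[0,0,-0.02],[0,0,-0.025],[0,0,-0.025],[0,0,-0.02],[0,0,-0.01],[-0.001,0.012,0],[-0.002,0.025,0],[-0.002,0.027,0],[-0.003,0.03,0],[-0.003,0.03,0],[-0.002,0.03,0],[-0.002,0.027,0],[-0.002,0.025,0],[0,0.012,0],[0,0,0],[0,0,0]],"hand":[0.03,0.03,0.03,0.03,0.03,0.03,0.03,0.03,0.03,0.03,0.03,0.03,0.03,0.03,0.03,0.03,0.03,0.03]}' 30;  python3 - <<'E'
from h import *
for n in("top","side","wrist"):
    im=eyes.capture(n);cv2.imwrite(f"pics/{n}1.png",im[:,:,::-1])
s=cv2.imread("pics/side1.png")[90:190,240:360];t=cv2.imread("pics/wrist1.png")
cv2.imwrite("pics/f.png",np.hstack([cv2.resize(s,(460,384),interpolation=2),t[:, 90:430]]))
E
```

```text
t: 7.2
position: [0.4819, -0.4265, 0.1596]
orientation: [-180.0, 0.0, 0.1]
contact_force: [0.6, 0.6, -4.8]
opening: 0.0356
finger_force: 30.0
```

View pics/f.png

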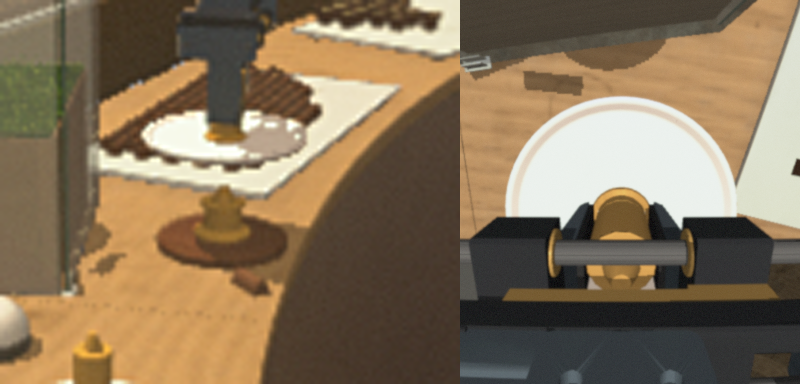

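The tray hangs level in the jaws with the spigot beneath it. I'll lower it.

```bash
python3 -m creep '{"turn":[[0,0,0],[0,0,0],[0,0,0],[0,0,0],[0,0,0],[0,0,0],[0,0,0],[0,0,0],[0,0,0],[0,0,0],[0,0,0]],"xyz":[[0,0,0.01],[0,0,0.015],[0,0,0.01],[0,0,0.006],[0,0,0.004],[0,0,0.004],[0,0,0.003],[0,0,0.003],[0,0,0.002],[0,0,0],[0,0,0]],"hand":[0.03,0.03,0.03,0.03,0.03,0.03,0.03,0.03,0.03,0.03,0.03]}' 30
```

```text
t: 8.72
position: [0.482, -0.4275, 0.103]
orientation: [180.0, -0.0, 0.1]
contact_force: [-0.5, -0.6, -4.1]
opening: 0.0356
finger_force: 30.0
```

```bash
python3 -m creep '{"turn":[[0,0,0],[0,0,0],[0,0,0],[0,0,0],[0,0,0]],"xyz":[[0,0,0.002],[0,0,0.002],[0,0,0.002],[0,0,0],[0,0,0]],"hand":[0.03,0.03,0.03,0.03,0.03]}' 30;python3 -m creep '{"turn":[[0,0,0],[0,0,0],[0,0,0],[0,0,0]],"xyz":[[0,0,0.001],[0,0,0.001],[0,0,0],[0,0,0]],"hand":[0.03,0.03,0.03,0.03]}' 30
```

```text
t: 9.35
position: [0.482, -0.4277, 0.0969]
orientation: [180.0, -0.0, 0.1]
contact_force: [1.2, -3.6, -5.8]
opening: 0.0354
finger_force: 30.0
t: 9.85
position: [0.4821, -0.4277, 0.095]
orientation: [180.0, -0.0, 0.1]
contact_force: [0.4, -5.0, -2.8]
opening: 0.0355
finger_force: 30.0
```

```bash
python3 -m creep '{"turn":[[0,0,0],[0,0,0],[0,0,0],[0,0,0],[0,0,0]],"xyz":[[0,0.001,0],[0,0.0005,0],[0,0,0.0005],[0,0,0.0005],[0,0,0]],"hand":[0.03,0.03,0.03,0.03,0.03]}' 30;
```

```text
t: 10.48
position: [0.482, -0.4283, 0.0949]
orientation: [-180.0, -0.0, 0.1]
contact_force: [-2.3, 6.1, 15.4]
opening: 0.0355
finger_force: 30.0
```

```bash
python3 -m creep '{"turn":[[0,0,0],[0,0,0],[0,0,0],[0,0,0],[0,0,0],[0,0,0],[0,0,0],[0,0,0]],"xyz":[[0,-0.0005,0],[0,0,-0.0003],[0,0,0],[0,0,0],[0,0,0],[0,0,0],[0,0,0],[0,0,0]],"hand":[0.03,0.036,0.04,0.05,0.06,0.07,0.08,0.09]}' 30;python3 -m creep '{"turn":[[0,0,0],[0,0,0],[0,0,0],[0,0,0],[0,0,0],[0,0,0],[0,0,0],[0,0,0],[0,0,0],[0,0,0],[0,0,0],[0,0,0],[0,0,0],[0,0,0]],"xyz":[[0,0,-0.01],[0,0,-0.02],[0,0,-0.03],[0,0,-0.03],[0,0,-0.03],[0,0,-0.03],[0,0,-0.03],[0,0,-0.03],[-0.03,0,-0.03],[-0.03,0,0],[-0.03,0,0],[0,0,0],[0,0,0],[0,0,0]],"hand":[0.09,0.09,0.09,0.09,0.09,0.09,0.09,0.09,0.09,0.09,0.09,0.09,0.09,0.09]}' 30;  python3 - <<'E'
from h import *
import h
print(r.observe()["position"]);c=eyes.calibration("wrist")
for n in("top","side","wrist"):
    im=eyes.capture(n);cv2.imwrite(f"pics/{n}2.png",im[:,:,::-1])
a=proj("wrist",[[.482,-.428,.06]],c).round().astype(int)
h.fit("pics/wrist2.png",c,dict(large=(*a[0],90,.06,"w")))
s=cv2.imread("pics/side2.png")[90:190,240:360];t=cv2.imread("pics/wrist2.png")
cv2.imwrite("pics/g.png",np.hstack([cv2.resize(s,(460,384),interpolation=2),t[:, 90:430]]))
E
```

```text
t: 11.48
position: [0.4819, -0.4284, 0.0942]
orientation: [-180.0, 0.0, 0.1]
contact_force: [-0.2, -0.2, 0.7]
opening: 0.087
finger_force: 0.0
t: 13.22
position: [0.3926, -0.4285, 0.3343]
orientation: [180.0, -0.0, 0.1]
contact_force: [-0.0, -0.7, -0.3]
opening: 0.0906
finger_force: 0.0
[ 0.39261788 -0.42853617  0.33426589]
large (array([ 0.4827, -0.4271]), np.float64(0.1705))
```

View pics/g.png

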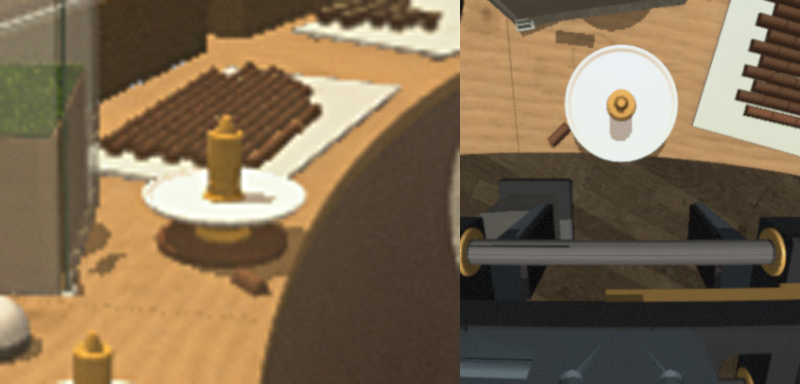

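Seated and level. Next is the middle tray.

```bash
python3 -m creep '{"turn":[[0,0,0],[0,0,0],[0,0,0],[0,0,0],[0,0,0],[0,0,0],[0,0,0],[0,0,0],[0,0,0],[0,0,0],[0,0,0],[0,0,0]],"xyz":[[0.004,-0.025,0],[0.004,-0.04,0],[0.004,-0.045,0],[0.004,-0.045,0],[0.004,-0.045,0],[0.004,-0.045,0],[0.004,-0.045,0],[0.004,-0.045,0],[0.004,-0.045,0],[0.004,-0.03,0],[0.004,-0.0145,0],[0,0,0]],"hand":[0.09,0.09,0.09,0.09,0.09,0.09,0.09,0.09,0.09,0.09,0.09,0.09]}' 25; python3 - <<'E'
from h import *
import h
for i in range(2):
    print(r.observe()["position"]);c=eyes.calibration("wrist");im=eyes.capture("wrist");cv2.imwrite("pics/w3.png",im[:,:,::-1])
    a=proj("wrist",[[.521,-.004,.01]],c).round().astype(int)
    h.fit("pics/w3.png",c,dict(mid=(*a[0],56,.01,"w")))
E
```

```text
t: 14.88
position: [0.4352, -0.0033, 0.3342]
orientation: [180.0, -0.0, 0.2]
contact_force: [-0.6, -0.9, -0.2]
opening: 0.0898
finger_force: 0.0
[ 0.43517242 -0.00327131  0.33421057]
mid (array([ 0.522 , -0.0046]), np.float64(0.1327))
[ 0.43513    -0.00402103  0.33417304]
mid (array([ 0.5219, -0.0044]), np.float64(0.1327))
```

```bash
python3 -m creep '{"turn":[[0,0,0],[0,0,0.15],[0,0,0],[0,0,0],[0,0,0],[0,0,0],[0,0,0],[0,0,0],[0,0,0],[0,0,0],[0,0,0],[0,0,0],[0,0,0],[0,0,0],[0,0,0]],"xyz":[[0.02,0,0],[0.03,0,0],[0.026,0.0005,0],[0.0105,0,0.02],[0,0,0.04],[0,0,0.04],[0,0,0.04],[0,0,0.04],[0,0,0.035],[0,0,0.03],[0,0,0.02],[0,0,0.015],[0,0,0.008],[0,0,0.004],[0,0,0]],"hand":[0.091,0.091,0.091,0.091,0.091,0.091,0.091,0.091,0.091,0.091,0.091,0.091,0.091,0.091,0.091]}' 25; python3 -m creep '{"turn":[[0,0,0],[0,0,0],[0,0,0],[0,0,0],[0,0,0],[0,0,0],[0,0,0],[0,0,0]],"xyz":[[0,0,0],[0,0,0],[0,0,0],[0,0,0],[0,0,0],[0,0,0],[0,0,0],[0,0,0]],"hand":[0.07,0.06,0.05,0.04,0.035,0.03,0.025,0.025]}' 25
```

```text
t: 16.85
position: [0.5219, -0.0045, 0.0424]
orientation: [180.0, -0.0, -0.1]
contact_force: [0.1, -0.1, 0.5]
opening: 0.0911
finger_force: 0.0
t: 17.85
position: [0.5217, -0.0045, 0.0422]
orientation: [180.0, -0.0, -0.0]
contact_force: [-0.3, -0.3, -0.2]
opening: 0.0316
finger_force: 25.0
```

```bash
python3 -m creep '{"turn":[[0,0,0],[0,0,0],[0,0,0],[0,0,0],[0,0,0],[0,0,0],[0,0,0],[0,0,0]],"xyz":[[0,0,-0.005],[0,0,-0.015],[0,0,-0.03],[0,0,-0.035],[-0.01,0,-0.035],[-0.015,0,-0.03],[-0.01,0,-0.02],[-0.0047,0,-0.005]],"hand":[0.025,0.025,0.025,0.025,0.025,0.025,0.025,0.025]}'; python3 -m creep '{"turn":[[0,0,0],[0,0,0],[0,0,0],[0,0,0],[0,0,0],[0,0,0],[0,0,0],[0,0,0],[0,0,0],[0,0,0],[0,0,0],[0,0,0],[0,0,0],[0,0,0],[0,0,0],[0,0,0],[0,0,0],[0,0,0]],"xyz":[[0,0.01,0],[0,0.02,0],[0,0.03,0],[0,0.03,0],[0,0.03,0],[0,0.03,0],[0,0.03,0],[0,0.03,0],[0,0.03,0],[0,0.03,0],[0,0.03,0],[0,0.03,0],[0,0.03,0],[0,0.03,0],[0,0.02,0],[0,0.0137,0],[0,0,0],[0,0,0]],"hand":[0.025,0.025,0.025,0.025,0.025,0.025,0.025,0.025,0.025,0.025,0.025,0.025,0.025,0.025,0.025,0.025,0.025,0.025]}'
```

```text
t: 18.85
position: [0.482, -0.0044, 0.219]
orientation: [180.0, -0.1, -0.1]
contact_force: [-1.2, -0.7, -3.5]
opening: 0.0317
finger_force: 25.0
t: 21.1
position: [0.4817, -0.4273, 0.2171]
orientation: [-180.0, 0.0, -0.0]
contact_force: [0.2, 0.6, -1.9]
opening: 0.0312
finger_force: 25.0
```

```bash
python3 -m creep '{"turn":[[0,0,0],[0,0,0],[0,0,0],[0,0,0],[0,0,0],[0,0,0],[0,0,0],[0,0,0],[0,0,0],[0,0,0]],"xyz":[[0,0.0005,0.008],[0,0,0.012],[0,0,0.008],[0,0,0.003],[0,0,0.003],[0,0,0.003],[0,0,0.003],[0,0,0.002],[0,0,0],[0,0,0]],"hand":[0.025,0.025,0.025,0.025,0.025,0.025,0.025,0.025,0.025,0.025]}'; python3 -m creep '{"turn":[[0,0,0],[0,0,0],[0,0,0],[0,0,0],[0,0,0]],"xyz":[[0,0,0.002],[0,0,0.002],[0,0,0.002],[0,0,0],[0,0,0]],"hand":[0.025,0.025,0.025,0.025,0.025]}'
```

```text
t: 22.35
position: [0.4817, -0.4286, 0.1753]
orientation: [180.0, -0.0, -0.1]
contact_force: [0.1, -0.2, -2.0]
opening: 0.0317
finger_force: 25.0
t: 22.98
position: [0.4817, -0.4286, 0.1692]
orientation: [-180.0, -0.0, -0.1]
contact_force: [-0.3, 0.3, -2.7]
opening: 0.0318
finger_force: 25.0
```

```bash
python3 -m creep '{"turn":[[0,0,0],[0,0,0],[0,0,0],[0,0,0]],"xyz":[[0,0,0.001],[0,0,0.001],[0,0,0],[0,0,0]],"hand":[0.025,0.025,0.025,0.025]}'; python3 -m creep '{"turn":[[0,0,0],[0,0,0],[0,0,0]],"xyz":[[0,0,0.0005],[0,0,0],[0,0,0]],"hand":[0.025,0.025,0.025]}'
```

```text
t: 23.48
position: [0.4817, -0.4286, 0.1672]
orientation: [180.0, -0.0, -0.1]
contact_force: [-0.3, 0.8, -1.6]
opening: 0.0319
finger_force: 25.0
t: 23.85
position: [0.4817, -0.4287, 0.1672]
orientation: [180.0, -0.0, -0.1]
contact_force: [-1.1, 1.2, 5.9]
opening: 0.031
finger_force: 25.0
```

```bash
python3 -m creep '{"turn":[[0,0,0],[0,0,0],[0,0,0],[0,0,0],[0,0,0],[0,0,0],[0,0,0],[0,0,0]],"xyz":[[0,0,-0.0003],[0,0,0],[0,0,0],[0,0,0],[0,0,0],[0,0,0],[0,0,0],[0,0,0]],"hand":[0.032,0.036,0.04,0.05,0.06,0.07,0.08,0.09]}' 20;python3 -m creep '{"turn":[[0,0,0],[0,0,0],[0,0,0],[0,0,0],[0,0,0],[0,0,0],[0,0,0],[0,0,0],[0,0,0],[0,0,0]],"xyz":[[0,0,-0.01],[0,0,-0.02],[0,0,-0.03],[0,0,-0.03],[0,0,-0.03],[-0.015,0,-0.03],[-0.03,0,-0.017],[-0.03,0,0],[-0.012,0,0],[0,0,0]],"hand":[0.09,0.09,0.09,0.09,0.09,0.09,0.09,0.09,0.09,0.09]}';  python3 - <<'E'
from h import *
import h
print(r.observe()["position"]);c=eyes.calibration("wrist")
for n in("side","wrist"):
    im=eyes.capture(n);cv2.imwrite(f"pics/{n}3.png",im[:,:,::-1])
a=proj("wrist",[[.482,-.428,.135]],c).round().astype(int)
h.fit("pics/wrist3.png",c,dict(mid=(*a[0],100,.135,"w")))
s=cv2.imread("pics/side3.png")[90:190,240:360];t=cv2.imread("pics/wrist3.png")
cv2.imwrite("pics/i.png",np.hstack([cv2.resize(s,(460,384),interpolation=2),t[:, 90:430]]))
E
```

```text
t: 24.85
position: [0.4816, -0.4286, 0.167]
orientation: [-180.0, -0.0, -0.1]
contact_force: [0.4, 0.6, -0.2]
opening: 0.0871
finger_force: 0.0
t: 26.1
position: [0.3944, -0.4286, 0.3344]
orientation: [180.0, -0.0, -0.1]
contact_force: [0.4, -0.3, 1.0]
opening: 0.0898
finger_force: 0.0
[ 0.39444386 -0.42860344  0.33439747]
mid (array([ 0.4794, -0.4272]), np.float64(0.1402))
```

View pics/i.png

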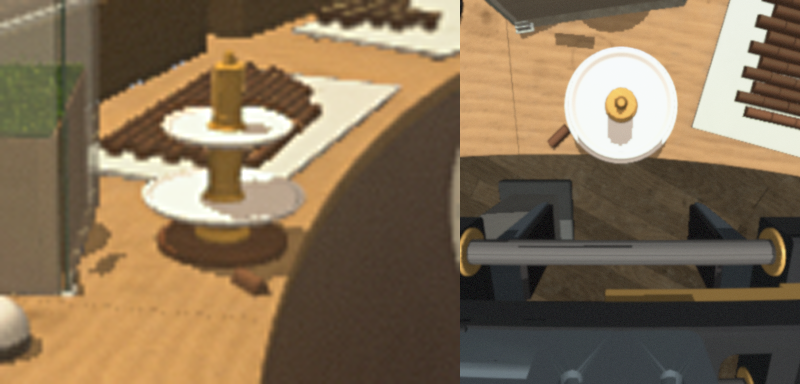

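Middle tray seated and level. Next is the small tray.

```bash
python3 -m creep '{"turn":[[0,0,0],[0,0,0],[0,0,0],[0,0,0],[0,0,0],[0,0,0],[0,0,0],[0,0,0],[0,0,0],[0,0,0],[0,0,0],[0,0,0],[0,0,0],[0,0,0],[0,0,0],[0,0,0],[0,0,0],[0,0,0],[0,0,0],[0,0,0]],"xyz":[[0,-0.02,0],[0,-0.035,0],[0,-0.045,0],[0,-0.05,0],[0,-0.05,0],[0,-0.05,0],[0,-0.05,0],[0,-0.05,0],[0,-0.05,0],[0,-0.05,0],[0,-0.05,0],[0,-0.05,0],[0,-0.05,0],[0,-0.05,0],[0,-0.05,0],[0,-0.05,0],[0,-0.045,0],[0,-0.035,0],[0,-0.022,0],[0,0,0]],"hand":[0.09,0.09,0.09,0.09,0.09,0.09,0.09,0.09,0.09,0.09,0.09,0.09,0.09,0.09,0.09,0.09,0.09,0.09,0.09,0.09]}'; python3 - <<'E'
from h import *
import h
for i in range(2):
    print(r.observe()["position"]);c=eyes.calibration("wrist");im=eyes.capture("wrist");cv2.imwrite("pics/w4.png",im[:,:,::-1])
    a=proj("wrist",[[.481,.423,.01],[.4353,.2046,.044]],c).round().astype(int);print(a)
    h.fit("pics/w4.png",c,dict(small=(*a[0],40,.01,"w")))
E
```

```text
t: 28.7
position: [0.3941, 0.425, 0.3335]
orientation: [180.0, 0.0, 0.1]
contact_force: [0.3, -0.3, -0.0]
opening: 0.0899
finger_force: 0.0
[0.39409102 0.4249902  0.33345663]
[[253 109]
 [388 138]]
small (array([0.4819, 0.4231]), np.float64(0.0974))
[0.39432592 0.42396606 0.33361456]
[[252 109]
 [387 138]]
small (array([0.4819, 0.4234]), np.float64(0.0974))
```

```bash
python3 -m creep '{"turn":[[0,0,0],[0,0,0],[0,0,0],[0,0,0],[0,0,0],[0,0,0],[0,0,0],[0,0,0],[0,0,0],[0,0,0],[0,0,0],[0,0,0],[0,0,0],[0,0,0],[0,0,0]],"xyz":[[0.02,0.001,0],[0.03,0,0],[0.027,0,0],[0.0105,0,0.0235],[0,0,0.04],[0,0,0.04],[0,0,0.04],[0,0,0.04],[0,0,0.035],[0,0,0.03],[0,0,0.02],[0,0,0.018],[0,0,0.009],[0,0,0.004],[0,0,0]],"hand":[0.091,0.091,0.091,0.091,0.091,0.091,0.091,0.091,0.091,0.091,0.091,0.091,0.091,0.091,0.091]}' 20; python3 -m creep '{"turn":[[0,0,0],[0,0,0],[0,0,0],[0,0,0],[0,0,0],[0,0,0],[0,0,0],[0,0,0]],"xyz":[[0,0,0],[0,0,0],[0,0,0],[0,0,0],[0,0,0],[0,0,0],[0,0,0],[0,0,0]],"hand":[0.07,0.06,0.05,0.04,0.035,0.03,0.025,0.02]}' 20
```

```text
t: 30.68
position: [0.4831, 0.4225, 0.0348]
orientation: [-180.0, -0.0, -0.1]
contact_force: [-0.5, 0.1, -0.1]
opening: 0.091
finger_force: 0.0
t: 31.68
position: [0.4829, 0.4224, 0.0345]
orientation: [180.0, 0.0, -0.1]
contact_force: [-0.2, -0.2, 0.1]
opening: 0.0265
finger_force: 20.0
```

```bash
python3 -m creep '{"turn":[[0,0,0],[0,0,0],[0,0,0],[0,0,0],[0,0,0],[0,0,0],[0,0,0],[0,0,0],[0,0,0]],"xyz":[[0,0,-0.005],[0,0,-0.015],[0,0,-0.03],[0,0,-0.035],[0,0,-0.035],[0,0,-0.035],[0,0,-0.03],[0,0,-0.02],[0,0,0]],"hand":[0.02,0.02,0.02,0.02,0.02,0.02,0.02,0.02,0.02]}' 20; python3 -m creep '{"turn":[[0,0,0],[0,0,0],[0,0,0],[0,0,0],[0,0,0],[0,0,0],[0,0,0],[0,0,0],[0,0,0],[0,0,0],[0,0,0],[0,0,0],[0,0,0],[0,0,0],[0,0,0]],"xyz":[[0,0.01,0],[0,0.02,0],[0,0.03,0],[0,0.035,0],[0,0.035,0],[0,0.035,0],[0,0.035,0],[0,0.035,0],[0,0.035,0],[0,0.035,0],[0,0.035,0],[0,0.03,0],[0,0.02,0],[0,0.01,0],[0,0,0]],"hand":[0.02,0.02,0.02,0.02,0.02,0.02,0.02,0.02,0.02,0.02,0.02,0.02,0.02,0.02,0.02]}'
```

```text
t: 32.8
position: [0.4835, 0.4228, 0.2419]
orientation: [-179.9, -0.2, -0.1]
contact_force: [-0.4, 1.3, -1.8]
opening: 0.0266
finger_force: 20.0
t: 34.67
position: [0.482, 0.0218, 0.2393]
orientation: [-180.0, 0.0, -0.1]
contact_force: [-0.2, 0.4, -1.7]
opening: 0.0266
finger_force: 20.0
```

```bash
python3 -m creep '{"turn":[[0,0,0],[0,0,0],[0,0,0],[0,0,0],[0,0,0],[0,0,0],[0,0,0],[0,0,0],[0,0,0],[0,0,0],[0,0,0],[0,0,0],[0,0,0],[0,0,0],[0,0,0],[0,0,0],[0,0,0],[0,0,0]],"xyz":[[0,0.01,0],[0,0.02,0],[0,0.03,0],[0,0.035,0],[0,0.035,0],[0,0.035,0],[0,0.035,0],[0,0.035,0],[0,0.035,0],[0,0.035,0],[0,0.035,0],[0,0.03,0],[0,0.03,0],[0,0.025,0],[0,0.017,0],[0,0.009,0],[0,0,0],[0,0,0]],"hand":[0.02,0.02,0.02,0.02,0.02,0.02,0.02,0.02,0.02,0.02,0.02,0.02,0.02,0.02,0.02,0.02,0.02,0.02]}'; python3 - <<'E'
from h import *
for i in range(4):
    s=r.observe();print(s["position"],s["orientation"]); eyes.capture("top")
E
```

```text
t: 36.92
position: [0.4822, -0.4278, 0.2396]
orientation: [-180.0, 0.0, -0.0]
contact_force: [0.3, 1.2, -1.4]
opening: 0.0262
finger_force: 20.0
[ 0.48221054 -0.42783215  0.23955583] [-1.79979603e+02  6.76656231e-03 -2.21762818e-02]
[ 0.48224159 -0.42784489  0.23960278] [-1.79986358e+02  3.51654470e-03 -1.61679616e-02]
[ 0.48224606 -0.42790012  0.2396306 ] [-1.79989711e+02  1.29150032e-03 -1.34516401e-02]
[ 0.48223894 -0.42798547  0.23965187] [-1.79993081e+02 -8.25343132e-04 -1.76365065e-02]
```

The travel height was too low: the underside is at 0.205 m and the spigot tip at 0.209 m. I'll look before going further.

```bash
python3 - <<'E'
from h import *
im=eyes.capture("side");cv2.imwrite("pics/side4.png",im[:,:,::-1]);t=eyes.capture("wrist")[:,:,::-1];cv2.imwrite("pics/wrist4.png",t)
s=im[60:190,240:360,::-1]
cv2.imwrite("pics/j.png",np.hstack([cv2.resize(s,(443,480),interpolation=2),cv2.resize(t[60:340,150:355],(351,480))]))
E
```

```text
(no output)
```

View pics/j.png

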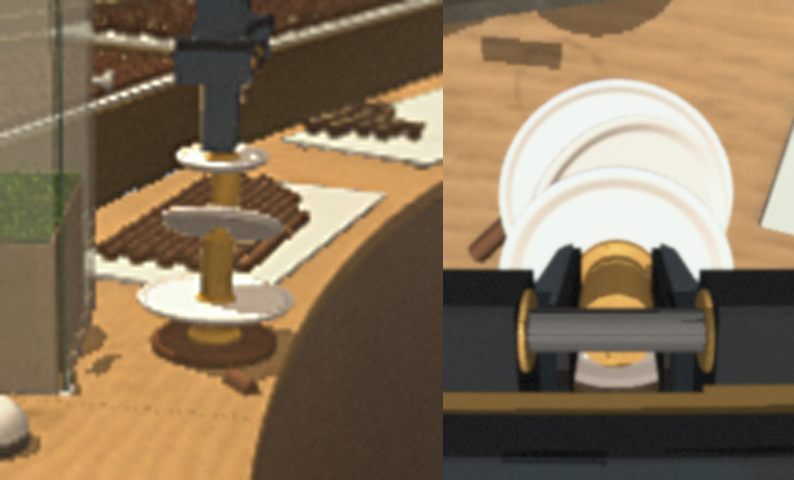

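The middle tray has tipped and its far side is leaning away. I need its pose before I move anything.

```bash
python3 - <<'E'
from h import *
t=eyes.capture("top")[:,:,::-1];cv2.imwrite("pics/top4.png",t)
s=cv2.imread("pics/side4.png")
print(proj("side",[[.482,-.428,.05],[.482,-.428,.125],[.482,-.428,.209]]),proj("top",[[.482,-.428,.125],[.482,-.428,.205]]))
cv2.imwrite("pics/k.png",np.hstack([cv2.resize(s[93:143,272:326],(540,500),interpolation=2),cv2.resize(t[160:230,345:381],(257,500),interpolation=2)]))
E
```

```text
[[298.27386103 141.99820133]
 [298.97249252 123.98225364]
 [299.80467867 102.71958863]] [[382.03020521 200.19519596]
 [390.3996441  199.78923382]]
```

View pics/k.png

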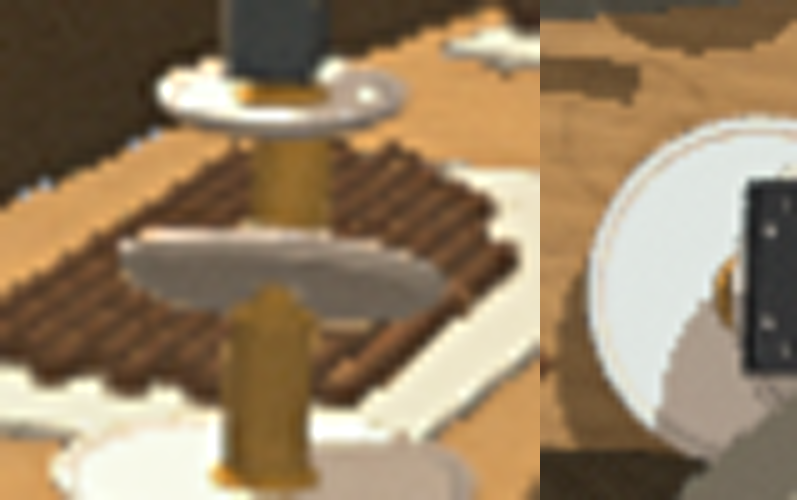

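```bash
python3 - <<'E'
from h import *
t=cv2.imread("pics/wrist4.png")
cv2.imwrite("pics/l.png",cv2.resize(t[90:290,170:335],(660,800),interpolation=2)[:600])
c=eyes.calibration("wrist")
print(proj("wrist",[[.482,-.428,.205],[.482,-.428,.125],[.482,-.428,.06]],c))
np.savez("wc.npz",**c)
E
```

```text
[[251.65824404 219.84494764]
 [251.50637354 191.22933315]
 [251.43396633 177.62621864]]
```

View pics/l.png

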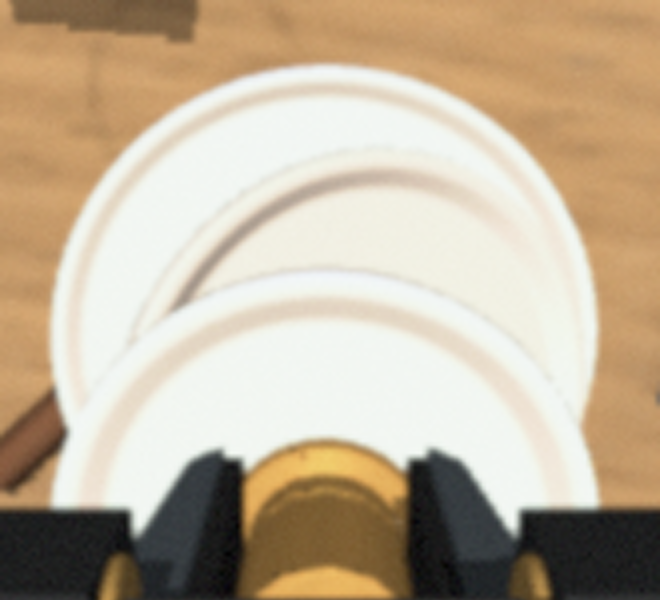

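```bash
cat > pose.py <<'E'
from h import *
from scipy.optimize import least_squares
wc=dict(np.load("wc.npz"));sc=eyes.calibration("side")
S=np.array([(120,250),(140,290),(170,305),(380,320),(440,292),(447,272),(135,232),(200,227),(300,229),(380,240),(430,258)])/10+[272,93]
W=np.array([(130,335),(165,280),(215,220),(270,180),(330,157),(395,148)])/4+[170,90]
th=np.linspace(0,2*np.pi,90);C=np.c_[66*np.cos(th),66*np.sin(th)]/1000
L=np.vstack([np.c_[C,0*th],np.c_[C,0*th+.010]])
def fr(p):
    a=np.array([np.sin(p[3]),np.sin(p[4]),0]);a[2]=np.sqrt(1-a[0]**2-a[1]**2)
    x=np.cross([0,1,0],a);x/=np.linalg.norm(x);return np.c_[x,np.cross(a,x),a]
def res(p):
    P=L@fr(p).T+p[:3];e=[]
    for n,c,q in(("side",sc,S),("wrist",wc,W)):
        h=cv2.convexHull(proj(n,P,c).astype(np.float32))
        e+=[cv2.pointPolygonTest(h,tuple(map(float,u)),True) for u in q]
    return np.array(e)
for p0 in([.48,-.44,.14,0,-.5],[.48,-.40,.14,0,-.5]):
    s=least_squares(res,p0,diff_step=1e-3,x_scale=[.01,.01,.01,.1,.1])
    a=fr(s.x)[:,2];print(s.x.round(4),"rms",np.sqrt((s.fun**2).mean()).round(2),s.fun.round(1))
    print("tilt",np.degrees(np.arccos(a[2])),"axis",a.round(3),"tip",(s.x[:3]+.084*a).round(4),"shoulder",(s.x[:3]+.07*a).round(4))
E
python3 pose.py
```

```text
[ 0.4793 -0.4392  0.1309 -0.018  -0.4827] rms 0.45 [ 0.1 -0.1 -0.5  0.2  1.   0.2 -0.1  0.3 -0.  -0.3 -0.1 -1.   0.5  0.4
  0.3  0.3 -0.6]
tilt 27.679039294601097 axis [-0.018 -0.464  0.886] tip [ 0.4778 -0.4782  0.2052] shoulder [ 0.478  -0.4717  0.1928]
[ 0.4793 -0.4392  0.1309 -0.0176 -0.4826] rms 0.45 [ 0.1 -0.1 -0.5  0.2  1.   0.2 -0.1  0.3 -0.  -0.3 -0.1 -1.   0.5  0.4
  0.3  0.3 -0.6]
tilt 27.67094539323753 axis [-0.018 -0.464  0.886] tip [ 0.4778 -0.4782  0.2052] shoulder [ 0.4781 -0.4717  0.1928]
```

The fit puts the middle tray at a 28° lean. Its spigot tip is at y=-0.478, resting against the small tray's leading edge (y≈-0.476). That is short of its roughly 32° balance angle, so backing off slowly should let it follow upright.

```bash
python3 -m creep '{"turn":[[0,0,0],[0,0,0],[0,0,0],[0,0,0],[0,0,0],[0,0,0],[0,0,0],[0,0,0],[0,0,0],[0,0,0],[0,0,0],[0,0,0]],"xyz":[[0,-0.001,0.001],[0,-0.0015,0],[0,-0.002,0],[0,-0.002,0],[0,-0.002,0],[0,-0.002,0],[0,-0.002,0],[0,-0.002,0],[0,-0.002,0],[0,-0.002,0],[0,-0.0015,0],[0,0,0]],"hand":[0.02,0.02,0.02,0.02,0.02,0.02,0.02,0.02,0.02,0.02,0.02,0.02]}'; python3 - <<'E'
from h import *
im=eyes.capture("side")[:,:,::-1];cv2.imwrite("pics/side5.png",im);t=eyes.capture("wrist")[:,:,::-1];cv2.imwrite("pics/wrist5.png",t)
cv2.imwrite("pics/m.png",np.hstack([cv2.resize(im[85:145,267:327],(450,450),interpolation=2),cv2.resize(t[90:240,170:285],(345,450),interpolation=2)]))
E
```

```text
t: 38.78
position: [0.4822, -0.4085, 0.2385]
orientation: [-180.0, -0.0, -0.1]
contact_force: [0.5, -0.5, -1.6]
opening: 0.026
finger_force: 20.0
```

View pics/m.png

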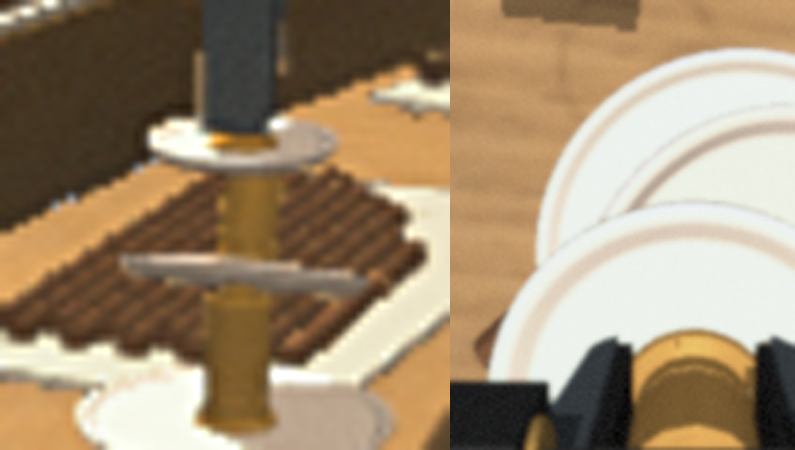

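The tray is following back; its tilt is now about 16° and it is nearly edge-on to the side camera. I'll keep backing off slowly.

```bash
python3 -m creep '{"turn":[[0,0,0],[0,0,0],[0,0,0],[0,0,0],[0,0,0],[0,0,0],[0,0,0],[0,0,0],[0,0,0],[0,0,0],[0,0,0],[0,0,0],[0,0,0],[0,0,0],[0,0,0],[0,0,0],[0,0,0],[0,0,0],[0,0,0],[0,0,0]],"xyz":[[0,-0.001,0],[0,-0.0015,0],[0,-0.002,0],[0,-0.002,0],[0,-0.002,0],[0,-0.002,0],[0,-0.002,0],[0,-0.002,0],[0,-0.002,0],[0,-0.002,0],[0,-0.002,0],[0,-0.002,0],[0,-0.002,0],[0,-0.002,0],[0,-0.002,0],[0,-0.002,0],[0,-0.002,0],[0,-0.002,0],[0,-0.002,0],[0,-0.002,0]],"hand":[0.02,0.02,0.02,0.02,0.02,0.02,0.02,0.02,0.02,0.02,0.02,0.02,0.02,0.02,0.02,0.02,0.02,0.02,0.02,0.02]}';python3 -m creep '{"turn":[[0,0,0],[0,0,0],[0,0,0],[0,0,0],[0,0,0],[0,0,0],[0,0,0],[0,0,0],[0,0,0],[0,0,0],[0,0,0],[0,0,0],[0,0,0],[0,0,0]],"xyz":[[0,-0.002,0],[0,-0.002,0],[0,-0.002,0],[0,-0.003,0],[0,-0.005,0],[0,-0.01,0],[0,-0.02,0],[0,-0.02,0],[0,-0.02,0],[0,-0.02,-0.01],[0,-0.01,-0.02],[0,0,-0.01],[0,0,0],[0,0,0]],"hand":[0.02,0.02,0.02,0.02,0.02,0.02,0.02,0.02,0.02,0.02,0.02,0.02,0.02,0.02]}'; python3 - <<'E'
from h import *
im=eyes.capture("side")[:,:,::-1];cv2.imwrite("pics/side6.png",im);t=eyes.capture("wrist")[:,:,::-1];cv2.imwrite("pics/wrist6.png",t)
c=eyes.calibration("wrist");np.savez("wc6.npz",**c)
cv2.imwrite("pics/n.png",np.hstack([cv2.resize(im[85:165,260:330],(394,450),interpolation=2),cv2.resize(t[80:230,290:420],(390,450),interpolation=2)]))
E
```

```text
t: 41.38
position: [0.4822, -0.37, 0.2385]
orientation: [-180.0, 0.0, -0.1]
contact_force: [-1.0, 0.3, -2.8]
opening: 0.0267
finger_force: 20.0
t: 43.12
position: [0.4821, -0.2563, 0.278]
orientation: [-180.0, 0.0, -0.1]
contact_force: [0.1, 0.3, -2.0]
opening: 0.0267
finger_force: 20.0
```

View pics/n.png

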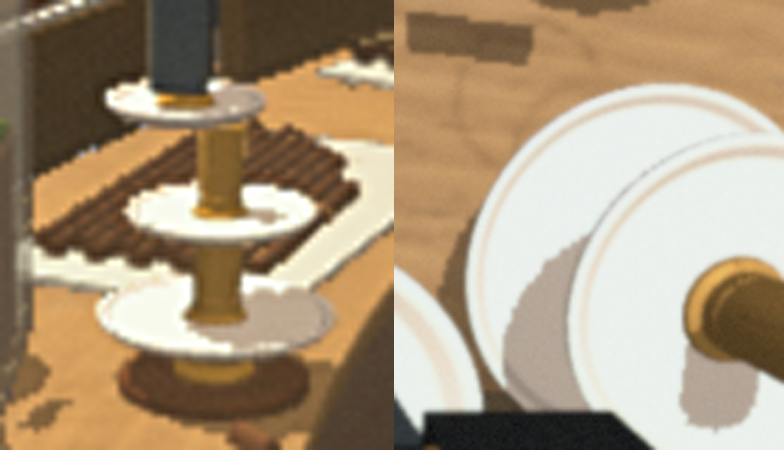

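The middle tray looks upright and reseated. I'll check it against the earlier good side picture.

```bash
python3 - <<'E'
from h import *
a=cv2.cvtColor(cv2.imread("pics/side3.png"),6).astype(np.float32);b=cv2.cvtColor(cv2.imread("pics/side6.png"),6).astype(np.float32)
for nm,(v0,v1,u0,u1) in dict(mid=(112,132,275,325),large=(134,158,270,325),midcol=(106,122,285,315)).items():
    A,B=a[v0:v1,u0:u1],b[v0:v1,u0:u1]
    print(nm,np.abs(A-B).mean().round(1),cv2.phaseCorrelate(A,B))
c=dict(np.load("wc6.npz"));print(proj("wrist",[[.482,-.428,.195],[.482,-.428,.209],[.482,-.428,.06]],c))
E
```

```text
mid 4.5 ((-0.018543319714837025, -0.24430973003160616), 0.9568918142318725)
large 3.1 ((-0.056787586584270855, -0.07135771421840609), 0.9681095643175973)
midcol 6.6 ((-0.01779529492894838, 0.007787330079523258), 0.9665420725941658)
[[439.38388113 199.61464086]
 [449.86982021 204.28135097]
 [375.40486495 171.44376205]]
```

Column shift is 0 px and the plate's is under 0.3 px, so the middle tray is back on its seat. Now to place the small tray, this time with height to spare (underside at 0.243 m).

```bash
python3 -m creep '{"turn":[[0,0,0],[0,0,0],[0,0,0],[0,0,0],[0,0,0],[0,0,0],[0,0,0],[0,0,0],[0,0,0],[0,0,0]],"xyz":[[0,0.01,0],[0,0.02,0],[0,0.03,0],[0,0.03,0],[0,0.03,0],[0,0.025,0],[0,0.018,0],[0,0.0095,0],[0,0,0],[0,0,0]],"hand":[0.02,0.02,0.02,0.02,0.02,0.02,0.02,0.02,0.02,0.02]}'; python3 -m creep '{"turn":[[0,0,0],[0,0,0],[0,0,0],[0,0,0],[0,0,0],[0,0,0],[0,0,0],[0,0,0],[0,0,0],[0,0,0]],"xyz":[[0,0,0.008],[0,0,0.01],[0,0,0.008],[0,0,0.005],[0,0,0.003],[0,0,0.003],[0,0,0.002],[0,0,0.002],[0,0,0],[0,0,0]],"hand":[0.02,0.02,0.02,0.02,0.02,0.02,0.02,0.02,0.02,0.02]}'
```

```text
t: 44.48
position: [0.4822, -0.4279, 0.2786]
orientation: [-180.0, 0.0, -0.0]
contact_force: [0.2, 0.6, -1.9]
opening: 0.0266
finger_force: 20.0
t: 45.72
position: [0.4822, -0.4287, 0.2376]
orientation: [180.0, -0.0, -0.1]
contact_force: [0.5, 0.1, -1.5]
opening: 0.0266
finger_force: 20.0
```

```bash
python3 -m creep '{"turn":[[0,0,0],[0,0,0],[0,0,0],[0,0,0],[0,0,0]],"xyz":[[0,0,0.002],[0,0,0.002],[0,0,0.002],[0,0,0],[0,0,0]],"hand":[0.02,0.02,0.02,0.02,0.02]}'; python3 -m creep '{"turn":[[0,0,0],[0,0,0],[0,0,0],[0,0,0]],"xyz":[[0,0,0.001],[0,0,0.001],[0,0,0],[0,0,0]],"hand":[0.02,0.02,0.02,0.02]}'; python3 -m creep '{"turn":[[0,0,0],[0,0,0],[0,0,0]],"xyz":[[0,0,0.0005],[0,0,0],[0,0,0]],"hand":[0.02,0.02,0.02]}'
```

```text
t: 46.35
position: [0.4822, -0.4286, 0.2315]
orientation: [180.0, -0.0, -0.1]
contact_force: [0.4, -0.3, -2.0]
opening: 0.0266
finger_force: 20.0
t: 46.85
position: [0.4821, -0.4286, 0.2295]
orientation: [180.0, 0.0, -0.1]
contact_force: [0.7, -0.9, -0.6]
opening: 0.0264
finger_force: 20.0
t: 47.22
position: [0.4823, -0.4288, 0.2294]
orientation: [180.0, -0.0, -0.0]
contact_force: [-0.1, 0.5, 5.9]
opening: 0.0263
finger_force: 20.0
```

```bash
python3 -m creep '{"turn":[[0,0,0],[0,0,0],[0,0,0],[0,0,0],[0,0,0],[0,0,0],[0,0,0],[0,0,0]],"xyz":[[0,0,-0.0003],[0,0,0],[0,0,0],[0,0,0],[0,0,0],[0,0,0],[0,0,0],[0,0,0]],"hand":[0.027,0.03,0.035,0.045,0.06,0.07,0.08,0.09]}' 15;python3 -m creep '{"turn":[[0,0,0],[0,0,0],[0,0,0],[0,0,0],[0,0,0],[0,0,0],[0,0,0],[0,0,0],[0,0,0],[0,0,0],[0,0,0],[0,0,0],[0,0,0]],"xyz":[[0,0,-0.01],[0,0,-0.02],[0,0,-0.03],[0,0,-0.03],[0,0,-0.025],[-0.01,0,-0.01],[-0.02,0,0],[-0.03,0,0],[-0.03,0,0],[-0.03,0,0],[-0.01,0,0],[0,0,0],[0,0,0]],"hand":[0.09,0.09,0.09,0.09,0.09,0.09,0.09,0.09,0.09,0.09,0.09,0.09,0.09]}';  python3 - <<'E'
from h import *
print(r.observe()["position"])
for n in("side","wrist"):
    im=eyes.capture(n);cv2.imwrite(f"pics/{n}7.png",im[:,:,::-1])
a=cv2.cvtColor(cv2.imread("pics/side6.png"),6).astype(np.float32);b=cv2.cvtColor(cv2.imread("pics/side7.png"),6).astype(np.float32)
for v0,v1,u0,u1 in((112,132,275,325),(134,158,270,325)):print(cv2.phaseCorrelate(a[v0:v1,u0:u1],b[v0:v1,u0:u1]))
c=eyes.calibration("wrist");print(proj("wrist",[[.482,-.428,.245],[.482,-.428,.257]],c))
s=cv2.imread("pics/side7.png")[60:170,240:350];t=cv2.imread("pics/wrist7.png")
cv2.imwrite("pics/o.png",np.hstack([cv2.resize(s,(384,384),interpolation=2),t[:, 90:430]]))
E
```

```text
t: 48.22
position: [0.4821, -0.4286, 0.2293]
orientation: [180.0, -0.0, -0.1]
contact_force: [0.4, -0.3, 0.8]
opening: 0.0827
finger_force: 0.0
t: 49.85
position: [0.3528, -0.4285, 0.3542]
orientation: [-180.0, -0.0, -0.0]
contact_force: [-0.5, -0.1, 0.2]
opening: 0.0901
finger_force: 0.0
[ 0.35276963 -0.42848488  0.35416711]
((0.0214685683136544, -0.09192417994569446), 0.7705710377693177)
((-0.012775088355351016, -0.02481580453406096), 0.9870535559124417)
[[251.47673685  51.17349983]
 [251.49179281  47.77080522]]
```

View pics/o.png

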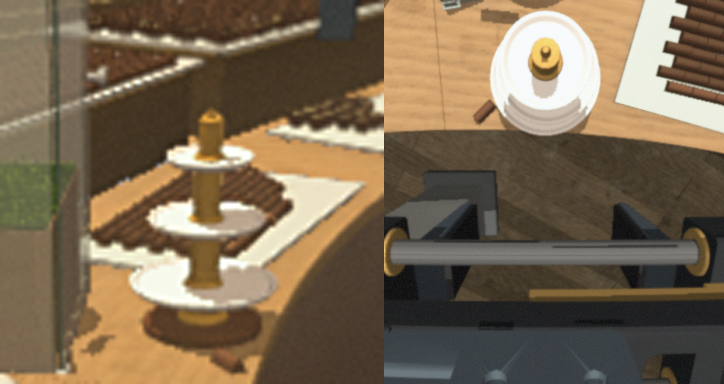

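All three trays are level. Next is the finial.

```bash
python3 -m creep '{"turn":[[0,0,0],[0,0,0],[0,0,0],[0,0,0],[0,0,0],[0,0,0],[0,0,0],[0,0,0],[0,0,0],[0,0,0],[0,0,0],[0,0,0],[0,0,0],[0,0,0],[0,0,0],[0,0,0],[0,0,0]],"xyz":[[0,-0.02,0],[0,-0.035,0],[0,-0.045,0],[0,-0.045,0],[0,-0.045,0],[0,-0.045,0],[0,-0.045,0],[0,-0.045,0],[0,-0.045,0],[0,-0.045,0],[0,-0.045,0],[0,-0.045,0],[0,-0.045,0],[0,-0.04,0],[0,-0.03,0],[0,-0.013,0],[0,0,0]],"hand":[0.09,0.09,0.09,0.09,0.09,0.09,0.09,0.09,0.09,0.09,0.09,0.09,0.09,0.09,0.09,0.09,0.09]}'; python3 - <<'E'
from h import *
import h
for i in range(2):
    print(r.observe()["position"]);c=eyes.calibration("wrist");im=eyes.capture("wrist");cv2.imwrite("pics/w8.png",im[:,:,::-1])
    a=proj("wrist",[[.4353,.2046,.044]],c).round().astype(int);print(a)
    g=im[a[0,1]-40:a[0,1]+40,a[0,0]-40:a[0,0]+40].max(2);print((g[::4,::4]//10))
    h.fit("pics/w8.png",c,dict(fin=(*a[0],24,.04,"d")))
print("x-shift per 10mm z:",h.ray("wrist",a[0],.02,c)-h.ray("wrist",a[0],.04,c))
E
```

```text
t: 52.08
position: [0.3522, 0.2048, 0.3542]
orientation: [180.0, 0.0, 0.0]
contact_force: [-0.1, -0.3, -0.8]
opening: 0.0901
finger_force: 0.0
[0.35219424 0.20476208 0.35420143]
[[252 111]]
[[24 25 25 24 24 24 24 24 24 25 25 24 24 24 25 25 25 25 25 24]
 [25 25 25 25 24 24 24 24 24 25 25 25 24 24 25 25 24 25 24 24]
 [25 25 25 24 24 24 25 25 25 25 25 25 24 24 25 24 24 24 24 25]
 [25 25 24 24 24 25 25 24 24 24 24 24 24 25 24 24 24 24 25 25]
 [24 24 24 25 25 25 24 24 24 24 25 25 25 25 24 24 25 25 25 24]
 [24 24 25 25 25 24 24 24 24 25 25 24 24 24 24 25 25 25 24 24]
 [25 25 24 24 24 24 24 25 25 25 25 25 24 25 25 25 25 25 24 25]
 [24 24 24 24 25 25 25 25 24 18 17 24 25 24 25 25 25 25 25 25]
 [24 24 25 25 25 25 24 24 14 16 16 14 24 24 24 24 25 25 25 25]
 [24 25 25 25 25 24 24 18 15 17 16 14 20 24 24 25 25 25 24 24]
 [25 25 24 24 24 24 24 19 13 15 15 13 20 24 24 24 24 25 24 24]
 [24 24 24 24 24 24 24 23 10 12 11  9 24 25 25 24 24 24 24 25]
 [24 24 25 25 25 25 25 23 16 11 11 17 23 24 24 24 25 25 25 25]
 [25 25 25 25 24 24 25 23 17 18 17 17 24 24 24 25 25 25 24 25]
 [24 24 24 24 25 25 25 24 17
[... 1128 characters left out ...]
25 25 24 24]
 [24 24 24 24 24 24 24 24 10 12 12  9 23 25 25 24 24 24 24 25]
 [24 24 24 25 25 25 25 24 17 12 11 16 23 24 24 24 24 25 25 25]
 [25 25 25 25 25 24 25 24 18 18 17 17 23 24 24 25 25 25 24 25]
 [24 24 24 24 25 25 25 25 17 17 17 17 25 25 24 25 25 25 24 24]
 [25 25 25 25 25 25 25 25 23 17 18 22 24 24 24 24 24 24 24 25]
 [25 25 25 25 24 24 25 25 25 25 24 24 24 25 25 25 25 25 25 25]
 [25 24 24 24 25 25 25 25 24 24 24 24 25 25 24 24 24 25 25 24]
 [24 25 25 25 25 24 24 24 24 25 25 25 25 25 25 24 25 24 24 24]
 [25 25 24 24 24 24 24 25 25 25 25 24 25 25 25 25 24 21 18 14]]
fin (array([0.4372, 0.2075]), np.float64(0.0291))
x-shift per 10mm z: [ 5.04078779e-04  1.33999901e-06 -2.00000000e-02]
```

```bash
python3 - <<'E'
from h import *
from scipy.optimize import least_squares
im=cv2.imread("pics/w8.png");c=eyes.calibration("wrist")
u0,v0=251,111
m=np.zeros(im.shape[:2],np.uint8);m[v0-24:v0+24,u0-24:u0+24]=(im.max(2)<210)[v0-24:v0+24,u0-24:u0+24]
cs,_=cv2.findContours(m,cv2.RETR_EXTERNAL,cv2.CHAIN_APPROX_NONE);k=max(cs,key=cv2.contourArea)[:,0]
print(k.min(0),k.max(0)); k=k[k[:,1]<112].astype(float)
P=np.array([ray("wrist",p,.044,c)[:2] for p in k])
s=least_squares(lambda q:np.hypot(*(P-q[:2]).T)-q[2],[.436,.207,.017]);print(s.x, np.abs(s.fun).max())
s=least_squares(lambda q:np.hypot(*(P-q[:2]).T)-.0167,[.436,.207]);print(s.x, np.abs(s.fun).max(), r.observe()["position"])
E
```

```text
[239  99] [259 133]
[0.43836985 0.20742418 0.01602402] 0.0008482686279536675
[0.43752179 0.20742253] 0.0015205623997176197 [0.35244759 0.20383406 0.35427346]
```

```bash
python3 -m creep '{"turn":[[0,0,0],[0,0,0],[0,0,0],[0,0,0],[0,0,0],[0,0,0],[0,0,0],[0,0,0],[0,0,0],[0,0,0],[0,0,0],[0,0,0],[0,0,0],[0,0,0],[0,0,0]],"xyz":[[0.02,-0.001,0],[0.03,-0.001,0],[0.025,0,0.015],[0.01,0,0.035],[0,0,0.04],[0,0,0.04],[0,0,0.04],[0,0,0.04],[0,0,0.035],[0,0,0.03],[0,0,0.02],[0,0,0.017],[0,0,0.008],[0,0,0.004],[0,0,0]],"hand":[0.091,0.091,0.091,0.091,0.091,0.091,0.091,0.091,0.091,0.091,0.091,0.091,0.091,0.091,0.091]}' 15; python3 -m creep '{"turn":[[0,0,0],[0,0,0],[0,0,0],[0,0,0],[0,0,0],[0,0,0],[0,0,0],[0,0,0]],"xyz":[[0,0,0],[0,0,0],[0,0,0],[0,0,0],[0,0,0],[0,0,0],[0,0,0],[0,0,0]],"hand":[0.07,0.06,0.05,0.04,0.038,0.035,0.03,0.025]}' 15
```

```text
t: 54.05
position: [0.4381, 0.2063, 0.0305]
orientation: [-180.0, -0.0, -0.1]
contact_force: [-0.5, -0.4, 0.6]
opening: 0.0911
finger_force: 0.0
t: 55.05
position: [0.4377, 0.2064, 0.0303]
orientation: [-180.0, -0.0, -0.1]
contact_force: [0.3, 0.2, 1.2]
opening: 0.0337
finger_force: 15.0
```

```bash
python3 -m creep '{"turn":[[0,0,0],[0,0,0],[0,0,0],[0,0,0],[0,0,0],[0,0,0],[0,0,0],[0,0,0],[0,0,0],[0,0,0],[0,0,0]],"xyz":[[0,0,-0.005],[0,0,-0.015],[0,0,-0.03],[0,0,-0.04],[0,0,-0.04],[0,0,-0.04],[0,0,-0.04],[0,0,-0.035],[0,0,-0.025],[0,0,-0.015],[0,0,0]],"hand":[0.025,0.025,0.025,0.025,0.025,0.025,0.025,0.025,0.025,0.025,0.025]}'; python3 -m creep '{"turn":[[0,0,0],[0,0,0],[0,0,0],[0,0,0],[0,0,0],[0,0,0],[0,0,0],[0,0,0],[0,0,0],[0,0,0],[0,0,0],[0,0,0],[0,0,0],[0,0,0],[0,0,0],[0,0,0]],"xyz":[[0,0.015,0],[0.003,0.03,0],[0.003,0.04,0],[0.003,0.045,0],[0.003,0.045,0],[0.003,0.045,0],[0.003,0.045,0],[0.003,0.045,0],[0.003,0.045,0],[0.003,0.045,0],[0.003,0.045,0],[0.003,0.04,0],[0.003,0.03,0],[0.003,0.02,0],[0,0,0],[0,0,0]],"hand":[0.025,0.025,0.025,0.025,0.025,0.025,0.025,0.025,0.025,0.025,0.025,0.025,0.025,0.025,0.025,0.025]}'
```

```text
t: 56.42
position: [0.4379, 0.2065, 0.3163]
orientation: [-180.0, -0.1, -0.0]
contact_force: [-0.0, 0.8, -1.9]
opening: 0.0339
finger_force: 15.0
t: 58.42
position: [0.4759, -0.3278, 0.3151]
orientation: [-180.0, 0.0, -0.0]
contact_force: [0.6, 1.0, -1.2]
opening: 0.0337
finger_force: 15.0
```

```bash
python3 -m creep '{"turn":[[0,0,0],[0,0,0],[0,0,0],[0,0,0],[0,0,0],[0,0,0],[0,0,0],[0,0,0]],"xyz":[[0.0015,0.015,0],[0.0015,0.025,0],[0.001,0.025,0],[0.001,0.02,0],[0.001,0.01,0],[0,0.005,0],[0,0,0],[0,0,0]],"hand":[0.025,0.025,0.025,0.025,0.025,0.025,0.025,0.025]}'; python3 -m creep '{"turn":[[0,0,0],[0,0,0],[0,0,0],[0,0,0],[0,0,0],[0,0,0],[0,0,0]],"xyz":[[0,0,0.006],[0,0,0.01],[0,0,0.006],[0,0,0.002],[0,0,0],[0,0,0],[0,0,0]],"hand":[0.025,0.025,0.025,0.025,0.025,0.025,0.025]}'
```

```text
t: 59.42
position: [0.4822, -0.428, 0.3155]
orientation: [-180.0, -0.0, -0.0]
contact_force: [-0.6, -0.2, -0.4]
opening: 0.0339
finger_force: 15.0
t: 60.3
position: [0.4822, -0.4287, 0.2916]
orientation: [180.0, -0.0, -0.1]
contact_force: [0.4, -0.0, -1.3]
opening: 0.0335
finger_force: 15.0
```

```bash
python3 -m creep '{"turn":[[0,0,0],[0,0,0],[0,0,0],[0,0,0],[0,0,0]],"xyz":[[0,0,0.002],[0,0,0.002],[0,0,0.002],[0,0,0],[0,0,0]],"hand":[0.025,0.025,0.025,0.025,0.025]}'; python3 -m creep '{"turn":[[0,0,0],[0,0,0],[0,0,0],[0,0,0],[0,0,0]],"xyz":[[0,0,0.001],[0,0,0.001],[0,0,0.001],[0,0,0],[0,0,0]],"hand":[0.025,0.025,0.025,0.025,0.025]}'
```

```text
t: 60.92
position: [0.4821, -0.4286, 0.2854]
orientation: [180.0, -0.0, -0.1]
contact_force: [0.5, -0.8, -1.0]
opening: 0.0336
finger_force: 15.0
t: 61.55
position: [0.4821, -0.4286, 0.2823]
orientation: [180.0, -0.0, -0.1]
contact_force: [0.2, -0.8, -1.7]
opening: 0.0336
finger_force: 15.0
```

Underside at 0.252 m, 5 mm onto the spigot with no contact. I'll continue down.

```bash
python3 -m creep '{"turn":[[0,0,0],[0,0,0],[0,0,0],[0,0,0],[0,0,0],[0,0,0]],"xyz":[[0,0,0.0015],[0,0,0.0015],[0,0,0.0015],[0,0,0.001],[0,0,0],[0,0,0]],"hand":[0.025,0.025,0.025,0.025,0.025,0.025]}'; python3 -m creep '{"turn":[[0,0,0],[0,0,0],[0,0,0],[0,0,0]],"xyz":[[0,0,0.001],[0,0,0.0005],[0,0,0],[0,0,0]],"hand":[0.025,0.025,0.025,0.025]}'; python3 -m creep '{"turn":[[0,0,0],[0,0,0],[0,0,0]],"xyz":[[0,0,0.0005],[0,0,0],[0,0,0]],"hand":[0.025,0.025,0.025]}'
```

```text
t: 62.3
position: [0.4822, -0.4286, 0.2769]
orientation: [180.0, -0.0, -0.0]
contact_force: [0.0, 1.0, -0.5]
opening: 0.0335
finger_force: 15.0
t: 62.8
position: [0.4821, -0.4286, 0.2753]
orientation: [180.0, -0.0, -0.1]
contact_force: [0.1, -0.6, -0.2]
opening: 0.0334
finger_force: 15.0
t: 63.18
position: [0.4823, -0.4287, 0.2753]
orientation: [180.0, -0.0, -0.1]
contact_force: [-0.8, 0.3, 4.3]
opening: 0.0335
finger_force: 15.0
```

Contact came at the seating height. I'll release, rise and verify numerically.

```bash
python3 -m creep '{"turn":[[0,0,0],[0,0,0],[0,0,0],[0,0,0],[0,0,0],[0,0,0],[0,0,0],[0,0,0]],"xyz":[[0,0,-0.0003],[0,0,0],[0,0,0],[0,0,0],[0,0,0],[0,0,0],[0,0,0],[0,0,0]],"hand":[0.034,0.037,0.042,0.05,0.06,0.07,0.08,0.09]}';python3 -m creep '{"turn":[[0,0,0],[0,0,0],[0,0,0],[0,0,0],[0,0,0],[0,0,0],[0,0,0],[0,0,0],[0,0,0],[0,0,0],[0,0,0],[0,0,0],[0,0,0]],"xyz":[[0,0,-0.01],[0,0,-0.02],[0,0,-0.025],[0,0,-0.025],[0,0,-0.02],[-0.01,0,0],[-0.02,0,0],[-0.03,0,0],[-0.03,0,0],[-0.03,0,0],[-0.01,0,0],[0,0,0],[0,0,0]],"hand":[0.09,0.09,0.09,0.09,0.09,0.09,0.09,0.09,0.09,0.09,0.09,0.09,0.09]}';  python3 - <<'E'
from h import *
for n in("side","top"): cv2.imwrite(f"pics/{n}9.png",eyes.capture(n)[:,:,::-1])
a=cv2.cvtColor(cv2.imread("pics/side7.png"),6).astype(np.float32);b=cv2.cvtColor(cv2.imread("pics/side9.png"),6).astype(np.float32)
for v0,v1,u0,u1 in((98,110,284,315),(112,132,275,325),(134,158,270,325)):print(cv2.phaseCorrelate(a[v0:v1,u0:u1],b[v0:v1,u0:u1]))
d=(np.abs(a-b)>25)[60:110,270:330];v,u=np.nonzero(d);print("finial diff box",u.min()+270,u.max()+270,v.min()+60,v.max()+60)
print("expect",proj("side",[[.499,-.4285,.245],[.465,-.4285,.245],[.482,-.4285,.245],[.482,-.4285,.303]]))
rows=range(v.min()+60,v.max()+61);print([(w,u[v==w-60].min()+270,u[v==w-60].max()+270) for w in rows if (v==w-60).any()])
x=cv2.cvtColor(cv2.imread("pics/top0.png"),6).astype(np.float32);y=cv2.cvtColor(cv2.imread("pics/top9.png"),6).astype(np.float32)
for k,(p,q) in dict(bell=(290,152),cup=(228,215),log=(341,213)).items():
    s=np.s_[q-12:q+12,p-12:p+12];print(k,cv2.phaseCorrelate(x[s],y[s]),np.abs(x[s]-y[s]).mean())
E
```

```text
t: 64.18
position: [0.4821, -0.4286, 0.2751]
orientation: [180.0, -0.0, -0.1]
contact_force: [0.4, 0.3, -0.4]
opening: 0.0874
finger_force: 0.0
t: 65.8
position: [0.3527, -0.4285, 0.3749]
orientation: [-180.0, -0.0, -0.0]
contact_force: [-0.2, 0.4, 0.2]
opening: 0.0905
finger_force: 0.0
((0.1437491324380087, 0.2658891701598085), 0.9884939444406579)
((0.022877798867849464, -0.02797602083586881), 0.9993556107282638)
((0.008355485121406048, -0.0013119681798272609), 0.9880818770991431)
finial diff box 296 312 89 106
expect [[295.76713468  93.03370904]
 [304.65667516  93.36915036]
 [300.19856964  93.20137967]
 [300.82521396  77.40534749]]
[(89, np.int64(304), np.int64(304)), (90, np.int64(296), np.int64(305)), (91, np.int64(296), np.int64(304)), (92, np.int64(296), np.int64(301)), (93, np.int64(296), np.int64(303)), (94, np.int64(297), np.int64(302)), (104, np.int64(310), np.int64(312)), (105, np.int64(309), np.int64(311)), (106, np.int64(303), np.int64(308))]
bell ((-0.05283578916664311, -0.028184750121862834), 0.9647642663783498) 5.5625
cup ((-0.019312352091858997, -0.003914203260560356), 0.9901077101627985) 5.9184027
log ((-2.629603440638636, -0.4870582622794828), 0.5688007142808702) 18.137154
```

```bash
python3 - <<'E'
from h import *
for f in("top0","top9"):
    im=cv2.imread(f"pics/{f}.png")[203:223,333:350];m=(im.max(2)<135);v,u=np.nonzero(m);print(f,u.mean()+333,v.mean()+203,m.sum())
x=cv2.cvtColor(cv2.imread("pics/side3.png"),6).astype(np.float32);y=cv2.cvtColor(cv2.imread("pics/side9.png"),6).astype(np.float32)
c=proj("side",[[.436,-.318,.008]])[0].round().astype(int);s=np.s_[c[1]-7:c[1]+8,c[0]-10:c[0]+10];print(c,cv2.phaseCorrelate(x[s],y[s]),np.abs(x[s]-y[s]).mean())
x=cv2.cvtColor(cv2.imread("pics/side0.png"),6).astype(np.float32);print(cv2.phaseCorrelate(x[s],y[s]),np.abs(x[s]-y[s]).mean())
cal=eyes.calibration("wrist");im=eyes.capture("wrist");p=proj("wrist",[[.482,-.4285,.245],[.482,-.4285,.289],[.482,-.4285,.303]],cal).round(1);print(p)
u,v=p[1].round().astype(int);print((im[max(v-32,0):v+40:4,u-32:u+33:4].max(2)//10))
E
```

```text
top0 339.8888888888889 214.69444444444446 72
top9 342.43333333333334 213.36666666666667 90
[305 163] ((0.0026212395165963187, 0.4626514826803465), 0.9893751170237859) 1.3833333
((1.0494441448981213, 0.34796911093025606), 0.6697769880294799) 25.396667
[[252.   56.3]
 [252.1  44.2]
 [252.2  39.3]]
[[22 21 22 17 16 13 14 16 16 20 20 21 21 21 21 21 21]
 [17 17 19 19 21 21 21 21 20 20 20 20 20 21 21 21 21]
 [12 12 20 20 21 24 25 24 24 24 24 23 22 21 21 21 21]
 [13 13 21 24 25 19 11 11 12 11 12 24 25 24 22 22 21]
 [17 21 25 24 15 11 12 12 12 12 11 10 23 24 25 21 21]
 [22 25 23 21 10 12 12 13 13 12 12 10 10 24 24 25 22]
 [25 24 24 12 10 12 12 12 12 12 11 10  9 24 24 24 25]
 [24 24 25  9 10 11 11 12 12 11 11 10  8 20 25 24 24]
 [24 25 25  7  9 10 11 11 12 11 11 10  8 18 25 24 24]
 [24 25 25  8  8  9 11 10 11 10 10  8  7 23 25 25 24]
 [25 25 25 15  7  8  9  9  9  9  8  7  6 24 25 25 24]
 [25 25 25 23  5  7  7  8  8  7  6  6  6 25 25 25 25]
 [25 25 25 25  5  5  6  6  6  5  5  4 18 25 25 25 25]
 [25 25 25 25 12  4  4  4  4  4  3  3 23 25 25 25 25]
 [25 25 25 25 20  8  4  3  4  3  4 17 23 25 25 25 25]
 [25 25 25 25 21 14  8  7  7  7  8 20 24 25 25 25 25]
 [25 25 25 25 25 13 12  8  8  9 13 18 25 25 25 25 25]
 [25 25 25 25 24 20 13 14 14 14 14 24 25 25 25 25 25]]
```

```bash
python3 -c "
from cell import sign_off;print(sign_off())"
```

```text
the job is handed in; nothing more can be done
None
```

The stand is up in the required order and handed in after about 66 s; the cameras show every piece seated and level, except that I knocked the middle tray to a 28° lean while bringing in the small tray, but it reseated as I backed off, and a small image shift at the log looks like a shadow, though I couldn't confirm it.

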